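# Face the jar to the scanner, then hold its camera mast at the second stop

## Task

The spice jar stands on the pad of the pantry scanner with its orange strip turned away: turn the jar on the pad, upright, until the strip faces the scanner's window, and let go of it. Then squeeze in the red button on the camera head and pull the telescopic mast straight up to its second stop (both tube sections fully out) for the picture. Finish holding it there with the button squeezed in, since the mast springs back when let go, and leave everything else on the worktop where it is.

Things in the scene. Friction and masses are not known exactly. Their poses are not given: they have to be found in the camera images.
- scanner: white pantry scanner, fixed. Origin: centre of the housing's underside, at worktop height, on the vertical mast axis; z up. Housing 98 (x) x 94 (y) x 88 mm high, mast collar to 96 mm. Its -y side carries the window and the jar's pad; its -x side (vents) is toward the robot. Position and yaw (up to 0.3 rad) vary.
- scan_window (a point): centre of the dark glass scanning window on the scanner's -y side, 47 mm above the worktop; the window looks along the scanner's -y.
- pad_center (a point): centre of the top of the round grey pad (84 mm across, 4 mm high, part of the scanner) on which the jar stands, 150 mm from the mast axis along the scanner's -y.
- jar: loose spice jar, dark grey cap, 41 mm across, 92 high (collider: plain cylinder), about 0.11 kg. Origin: centre of its underside; z up. An orange strip 10 mm wide runs up its own +x side and onto the cap's top, to 3 mm from its centre: +x is the marked side. It starts on the pad with +x at least 1 rad off the window, either way; turning may take two grasps.
- jar_mark (a point): point on the orange strip, on the side of the jar (+x), 50 mm above its underside.
- camera_head: grey head on the mast, 34 (x) x 40 (y) x 42 mm high, underside 110 mm, top 152 mm above the worktop when down. Axes as scanner; origin on the mast axis, at worktop height when down, rises with it. Red button on its -x face, lens on -y. A latch keeps the mast down until the button is squeezed: grip with fingers closing along x, on button and rubber patch (+x face), 40 mm wide, 35 squeezed.
- mast_grip (a point): centre of the camera head, on the mast axis, at the height of the button's middle (131 mm above the worktop with the mast down).
- mast_button (a joint): red button, 17 wide x 26 mm high, 6 mm proud of the head's -x face; value 0 out, 0.005 m fully in (pressed toward +x). Spring 2.4 N out to 5.4 N in; it must be in by at least 0.004 m to free the latch, and springs out when let go.
- mast_upper (a joint): how far the thin upper tube is out of the lower one: 0 down, 0.045 m at its stop (the first stop). Spring back-pull 2.2 to 2.9 N; it comes out first.
- mast_lower (a joint): how far the thick lower tube is out of the housing: 0 down, 0.045 m at its stop (the second stop, head 90 mm up in all). Spring back-pull 5 to 5.9 N, so the mast pulls down with about 8 N, weight included, when fully out; a pull of 12 to 20 N at the stop is fine. An arm that stops on force may give back some mm: keep the pull on.
- tin_small: bystander, loose, not to be moved: tomato tin, 57 mm across, 72 high; origin at its underside
- garlic: bystander, loose, not to be moved: garlic bulb, about 53 mm each way; origin at its underside
- sardines: bystander, loose, not to be moved: flat sardine tin, 63 x 105 x 25 mm; origin at its underside
- fork_d: bystander, loose, not to be moved: steel fork, 196 mm long, lying; origin at its underside
- tape_roll: bystander, loose, not to be moved: roll of tape lying flat, 100 mm across, 25 high; origin at its underside

How it is judged:
On the way, in this order (a step that is already met when the one before it is completed fails the run):
1. the jar stands upright on the pad with its orange strip facing the window, let go (y of scan_window in the frame of jar between -0.03 and 0.03 m and x of scan_window in the frame of jar above 0.04 m and horizontal distance between jar and pad_center below 0.018 m and angle between jar's own z axis and vertical below 0.1 rad and height (world z) of jar between 0 and 0.008 m and contact force between each of the arm, the fingers and jar below 0.3 N and linear speed of jar below 0.03 m/s), for 0.2 s.
2. then the button is squeezed in with the mast still down (value of joint mast_button above 0.0035 m and value of joint each of mast_upper, mast_lower below 0.005 m).
At the end, for the whole second after the job is handed in: Fingers hold the head (over 2 N), still, button in over 3.5 mm, both tubes out over 41 of 45 mm. Jar untouched, at rest, upright (0.1 rad), on the pad within 18 mm of its centre, strip pointing at the window (window centre within 30 mm of the line from jar axis through strip) (all of step 1 and value of joint each of mast_upper, mast_lower above 0.041 m and value of joint mast_button above 0.0035 m and contact force between the fingers and camera_head above 2 N and linear speed of camera_head below 0.02 m/s); the arm keeps its last pose, push and grip.
It fails at once if a bystander is moved by more than 30 mm (distance of any of tin_small, garlic, sardines, fork_d, tape_roll from where it was at the start of the episode above 0.03 m).
It fails at once if the jar is knocked over (angle between jar's own z axis and vertical above 0.6 rad).
It also fails if it takes over 56 s, if anything falls off the work surface, if the arm or the gripper's body presses on something with over 40 N, if the wrist force passes 120 N, or if a joint passes its speed limit or range.

## Robot

A 7-joint arm with a two-finger parallel gripper is mounted at the origin on a cart in front of the work surface, level with it; the furniture and walls round the work are solid. World frame = base frame: x ahead of the robot, y to its left, z up, the work surface at z = 0. Lengths are in m, angles in rad, forces in N, time in s.
With the tool pointing down it reaches from about 0.4 to 0.85 m from the base axis. Payload 10.4 kg.
Tool frame: the origin (TCP) lies midway between the tips of the shut fingers; the grasp point (between the pads) lies 19 mm behind it (manip.grasp_offset is the distance from the TCP to the grasp point, in m); z points along the fingers, y is the line along which they close (so a half turn about z gives the same grasp; the last joint's range is limited). The gripper opens to 85 mm and grips with 20 to 120 N. Pads are 22 mm wide; open, the fingers measure 114 mm over their backs; the gripper's body (76 mm by 85 mm) begins 54 mm behind the grasp point. The pads swing forward as they close: fully open they stand 13 mm farther back than shut.
Start: joints at [1.273, 0.332, -0.065, 1.46, 0.022, 1.35, -0.088], TCP at [0.17, -0.602, 0.231] pointing down, gripper open.
Joint ranges: [-2.6, 2.6], [-0.5, 2.12], [-1.47, 1.34], [0.16, 2.42], [-1.27, 4.41], [0.06, 2.06], [-2.6, 2.6]. Speed limits (rad/s): [2.22, 2.22, 2.79, 2.79, 3.14, 3.14, 3.14].

## Interface

Orientations are given as a unit quaternion [x, y, z, w].
In Python, from workcell import manip gives the robot as it stands.
- The arm moves only by the tool advance, called as a command line: name --pt "numbers of a row" for each row, then --argument value for the rest. Schema: {"type":"object","properties":{"moves":{"type":"array","items":{"type":"array","items":{"type":"number"},"minItems":7,"maxItems":7},"minItems":1,"maxItems":20},"clamp_n":{"type":"number"},"only":{"type":"string"},"quiet":{"type":"boolean"},"lines":{"type":"string"}},"required":["moves"],"additionalProperties":false}. moves is a list of rows, 1 to 20 of them, each of 7 numbers: a rotation vector rx, ry, rz in fractions of the full range, 1 being pi/2 rad, then dx, dy, dz in parts of the range, where 1.0 means 0.8 m, then the opening from 0.0 (shut) to 1.0 (fully open); each row is the pose to reach, as a shift and turn from the pose commanded when the call began, along the tool's axes at that moment; what a row does not reach only later rows make up. A row lasts 1/8 s, in which the tool goes at most 0.0625 m and 0.188 rad, less where a joint would pass 70% of its speed; a pose out of reach is approached as far as the arm can. The fingers move at their own pace and stop on an object; clamp_n is the grip in N (left out, the last holds). Time passes only in rows, so rows that do not move let the fingers close. The tool returns the time, the measured TCP pose, the force, the opening and the grip force at its end. only (a regular expression) keeps the lines of the reply that match it, lines (a string "A,B") keeps lines A to B, and quiet returns only ok. A shift or turn number past 1, either way, is cut back to 1. Input that does not fit is refused with a message, and nothing moves.
- manip.get_obs(): the state, without advancing time (a new reading comes with each control period).
- manip.camera(name): name is "scene" or "top" or "wrist"; returns the picture (384x512x3 uint8, blue, green, red); there is no depth.
- manip.calibration(name): a dict with "fx", "fy", "cx", "cy" (pixels), "world_from_camera" (4x4, takes a point from camera to world coordinates); the wrist camera has in their place "tool_from_camera" (4x4, takes a point from camera to tool coordinates, whose origin is the TCP and whose axes are the flange's). Camera axes: x right, y up, looking along -z (the intrinsics and any distortion apply to the point x, -y, -z); pixel columns grow to the right and rows downward; lengths in m; the calibration is good to about 2 mm. A picture is of the moment at which its call begins: read the wrist's pose just before it. calibration takes no time and is no camera call.
- manip.hand_in(): hands the job in; it is judged then, once.
The state is a dict: "clock": time; "joint_pos": joint angles; "joint_velocities": joint speeds; "tau": joint torques, N m; "position": TCP position; "ee_rot": TCP orientation; "ft_force": force on the tool from outside, world axes, zero at the start; "torque": the same for the moment, N m; "grip_width": opening from 0.0 (shut) to 1.0 (fully open); "grasp_force": force on a finger pad.
Only numpy, scipy, OpenCV 4.12 (cv2) and the standard library are available. Lean on these libraries where they do the work, as an engineer would, in place of code of your own. Each camera call takes 0.05 s, during which the arm holds its last target. There are 200 camera calls.

## Working session

There is one attempt and no reset: what is moved stays moved. The work goes in short steps, Python scripts to look and compute and a tool call to move; the robot and the scene stay as the last step left them, time stands still between calls to the robot, and variables do not carry over. Pictures are saved under pics/ and viewed, at most 10 in all, crops included, and the job is handed in when it is done.

```bash
ls; mkdir -p pics
```

Run:
```python
from workcell import manip
import cv2,numpy as np
for n in ("scene","top"):
    cv2.imwrite(f"pics/{n}0.png",manip.camera(n)); c=manip.calibration(n); print(n,{k:(np.round(v,3).tolist()) for k,v in c.items()})
o=manip.get_obs(); print(o['position'],o['ee_rot'],o['clock'],manip.grasp_offset)
print({k:np.round(v,4).tolist() for k,v in manip.calibration("wrist").items()})
```

```text
pics
workcell.py
scene {'fx': 410.637, 'fy': 410.637, 'cx': 255.351, 'cy': 185.829, 'world_from_camera': [[0.459, 0.409, -0.788, -0.613], [-0.888, 0.19, -0.419, -0.596], [-0.022, 0.893, 0.45, 0.726], [0.0, 0.0, 0.0, 1.0]]}
top {'fx': 475.991, 'fy': 475.991, 'cx': 252.715, 'cy': 190.686, 'world_from_camera': [[-0.022, 0.985, -0.171, 0.284], [-1.0, -0.023, -0.002, -0.007], [-0.006, 0.17, 0.985, 1.407], [0.0, 0.0, 0.0, 1.0]]}
[ 0.16948204 -0.60121197  0.23058421] [ 9.90575784e-01  1.36964189e-01 -1.26074393e-04 -6.41557034e-04] 0.1 0.0187
{'fx': 334.9281, 'fy': 334.9281, 'cx': 259.2123, 'cy': 189.9919, 'tool_from_camera': [[0.0009, 0.9499, 0.3127, 0.08], [1.0, -0.0007, -0.0008, -0.0005], [-0.0006, 0.3127, -0.9499, -0.1421], [0.0, 0.0, 0.0, 1.0]]}
```

View pics/scene0.png

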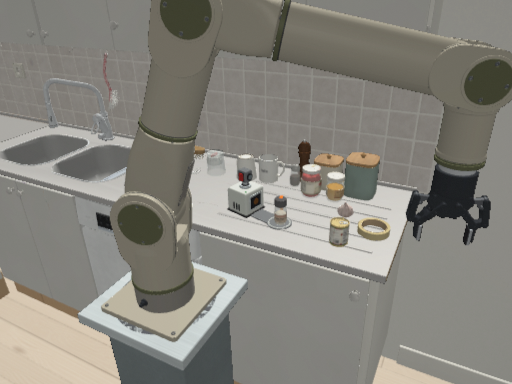

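View pics/top0.png

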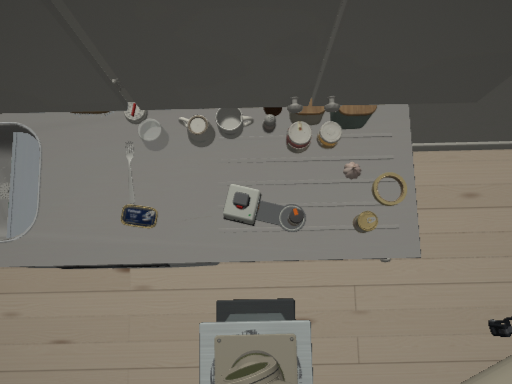

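The top view shows the scanner at about px (242,203), the pad at (292,217) and the jar cap at (296,213). I'll enlarge that area for the details.

Run:
```python
import cv2,numpy as np
a=cv2.imread("pics/top0.png")[170:245,210:320]; b=cv2.imread("pics/scene0.png")[160:240,220:310]
a=cv2.resize(a,None,fx=7,fy=7,interpolation=cv2.INTER_CUBIC)
cv2.imwrite("pics/c0.png",a)
```

```text
(no output)
```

View pics/c0.png

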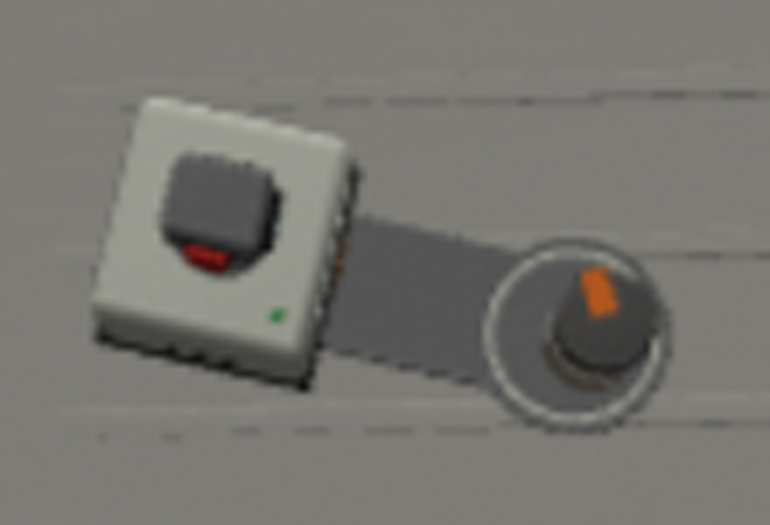

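Create h.py:
```python
from workcell import manip
import numpy as np
def ray(n,u,v,z,T=None):
    c=manip.calibration(n); T=np.array(c["world_from_camera"]) if T is None else T
    d=T[:3,:3]@[(u-c['cx'])/c['fx'],-(v-c['cy'])/c['fy'],-1]
    return T[:3,3]+d*(z-T[2,3])/d[2]
```

Run:
```python
from h import *
f=lambda x,y,z:ray("top",210+(x+.5)/7-.5,170+(y+.5)/7-.5,z)
P={'pad':f(577,334,.004),'cap':f(605,320,.096),'s1':f(595,270,.096),'s2':f(607,315,.096),'head':f(220,200,.152)}
for k,p in {'A':(148,97),'B':(352,140),'C':(302,362),'D':(95,310)}.items(): P[k]=f(*p,.088)
P['hous']=np.mean([P[k] for k in 'ABCD'],0)
for k,v in P.items(): print(k,v.round(4))
g=lambda a,b:np.arctan2(*(P[b]-P[a])[1::-1])
print('yaw from pad-head',g('head','pad')+np.pi/2,g('hous','pad')+np.pi/2, 'edges',g('D','A'),g('C','B'),g('A','B')+np.pi/2,'strip',g('s2','s1'),g('cap','s1'), np.linalg.norm(P['hous']-P['pad']),np.linalg.norm(P['s1']-P['cap']))
o=manip.get_obs();print(o['clock'])
```

```text
pad [ 0.4446 -0.1183  0.004 ]
cap [ 0.4394 -0.1223  0.096 ]
s1 [ 0.4594 -0.1191  0.096 ]
s2 [ 0.4414 -0.1231  0.096 ]
head [0.4822 0.0276 0.152 ]
A [0.5349 0.0576 0.088 ]
B [ 0.5154 -0.0241  0.088 ]
C [ 0.4264 -0.002   0.088 ]
D [0.4491 0.08   0.088 ]
hous [0.4815 0.0278 0.088 ]
yaw from pad-head -0.2520546267783663 -0.24695184766216638 edges -0.25498001058307107 -0.24324440301286757 -0.23440871076958136 strip 0.2218192968742158 0.15873637792227033 0.1725641339350574 0.020280581118632866
0.1
```

Jar cap is at (0.439,-0.122), and its strip points at about 0.2 rad. The window lies at about 1.28 rad from the jar, so it needs roughly +1.08 rad. The measured mast–pad distance is 0.151 m against 0.150 m given.

Add to h.py:
```python
from scipy.spatial.transform import Rotation as R
def delta(p,heading=None):
    o=manip.get_obs(); r=R.from_quat(o['ee_rot'])
    x=r.apply([1,0,0]); h=np.arctan2(x[1],x[0])
    print('clock',o['clock'],'pos',o['position'].round(4),'heading',h.round(4),'zax',r.apply([0,0,1]).round(3))
    print('shift tool',r.inv().apply(np.array(p)-o['position']).round(4))
    if heading is not None:
        t=R.from_euler('z',heading)*R.from_euler('x',np.pi); print('rotvec',(r.inv()*t).as_rotvec().round(4))
```

```bash
python3 -c "
from h import *
delta([.4394,-.1223,.2])"
```

```text
clock 0.1 pos [ 0.1695 -0.6012  0.2306] heading 0.2748 zax [-0.     0.001 -1.   ]
shift tool [ 0.3897 -0.3877  0.0311]
```

The rows are not in the units I measure in: shifts go in shares of 0.8 m and turns go in shares of pi/2 rad. I convert before sending: 0.3897 m / 0.8 = 0.4871, -0.3877 m / 0.8 = -0.4846.

advance --pt "0 0 0 0.05 -0.05 0.0038 1" --pt "0 0 0 0.1 -0.1 0.0075 1" --pt "0 0 0 0.15 -0.15 0.0113 1" --pt "0 0 0 0.2 -0.2 0.015 1" --pt "0 0 0 0.25 -0.25 0.0188 1" --pt "0 0 0 0.3 -0.3 0.0225 1" --pt "0 0 0 0.35 -0.35 0.0263 1" --pt "0 0 0 0.4 -0.4 0.0313 1" --pt "0 0 0 0.45 -0.45 0.035 1" --pt "0 0 0 0.4871 -0.4846 0.0388 1" --pt "0 0 0 0.4871 -0.4846 0.0388 1" --pt "0 0 0 0.4871 -0.4846 0.0388 1"

```text
clock: 1.6
position: [0.439, -0.1233, 0.2001]
ee_rot: [0.991, 0.137, -0.0, 0.0]
ft_force: [-0.2, -1.7, 0.1]
grip_width: 0.996
grasp_force: 0.0
```

Run:
```python
from h import *
import cv2
delta([.4394,-.1223,.051])
cv2.imwrite("pics/w1.png",manip.camera("wrist"))
```

```text
clock 1.6 pos [ 0.439  -0.1233  0.2001] heading 0.2743 zax [-0.001 -0.    -1.   ]
shift tool [ 0.0008 -0.0009  0.1491]
```

View pics/w1.png

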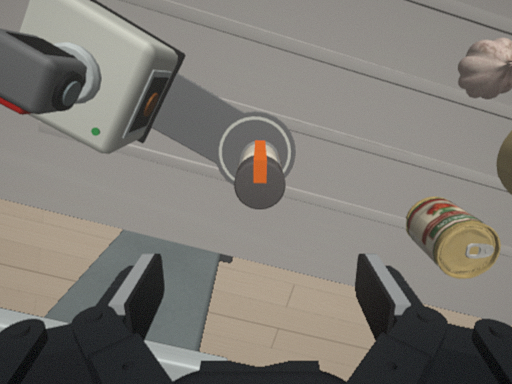

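The wrist view shows the cap centre near (259,184), the ring centre near (257,152), and the strip pointing straight up along tool +x, so at about 0.27 rad. I'll turn those into positions.

Run:
```python
from h import *
o=manip.get_obs(); W=np.eye(4); W[:3,:3]=R.from_quat(o['ee_rot']).as_matrix(); W[:3,3]=o['position']
T=W@np.array(manip.calibration("wrist")["tool_from_camera"])
f=lambda u,v,z:ray("wrist",u,v,z,T)
pad=f(257,152,.004); cap=f(259.5,183,.096); a=f(260.5,155,.096); b=f(260.5,182,.096)
print('pad',pad,'cap',cap,'strip',np.arctan2(*(a-b)[1::-1]),'green-led etc', f(152,100,.047))
w=np.array([.4705,-.018,0]); print('want',np.arctan2(*(w-cap)[1::-1]), np.linalg.norm((cap-pad)[:2]))
delta([cap[0],cap[1],.051])
```

```text
pad [ 0.44739619 -0.11877953  0.004     ] cap [ 0.44324657 -0.12246715  0.096     ] strip 0.2753094132163949 green-led etc [ 0.47521727 -0.01837396  0.047     ]
want 1.3156037936935157 0.005551389351335597
clock 1.65 pos [ 0.4389 -0.1238  0.2001] heading 0.2732 zax [-0.001 -0.    -1.   ]
shift tool [ 4.600e-03 -1.000e-04  1.491e-01]
```

Converted, 0.149 m / 0.8 = 0.1863, 0.003 m / 0.8 = 0.0038.

advance --pt "0 0 0 0.0038 0 0.05 1" --pt "0 0 0 0.0038 0 0.1 1" --pt "0 0 0 0.0038 0 0.1375 1" --pt "0 0 0 0.0038 0 0.1688 1" --pt "0 0 0 0.0038 0 0.1863 1" --pt "0 0 0 0.0038 0 0.1863 1" --pt "0 0 0 0.0038 0 0.1863 0.6" --pt "0 0 0 0.0038 0 0.1863 0.5" --pt "0 0 0 0.0038 0 0.1863 0.4" --pt "0 0 0 0.0038 0 0.1863 0.4" --pt "0 0 0 0.0038 0 0.1863 0.4" --pt "0 0 0 0.0038 0 0.1863 0.4" --clamp_n 25

```text
clock: 3.15
position: [0.4429, -0.1221, 0.0521]
ee_rot: [0.991, 0.137, 0.001, 0.0]
ft_force: [-0.6, -0.3, 6.9]
grip_width: 0.467
grasp_force: 24.8
```

```bash
python3 -c "
from h import *
delta([.443,-.1223,.051],.27+1.035)
print(manip.get_obs()['joint_pos'])"
```

```text
clock 3.15 pos [ 0.4429 -0.1221  0.0521] heading 0.2747 zax [ 0.001 -0.001 -1.   ]
shift tool [-0.      0.0002  0.0011]
rotvec [ 1.3000e-03 -3.0000e-04 -1.0303e+00]
[ 0.69707268  0.21153888 -0.56532809  2.05256966  0.14324057  0.91339942
 -1.24194894]
```

The grasp holds at 25 N. Now turn about tool -z by 1.035 rad, easing up 1 mm to take off the down-push, then release.

Converted, -0.001 m / 0.8 = -0.0013, -1.035 rad / 1.5708 = -0.6589.

advance --pt "0 0 0 0 0 -0.0013 0.4" --pt "0 0 -0.0955 0 0 -0.0013 0.4" --pt "0 0 -0.191 0 0 -0.0013 0.4" --pt "0 0 -0.2865 0 0 -0.0013 0.4" --pt "0 0 -0.382 0 0 -0.0013 0.4" --pt "0 0 -0.4775 0 0 -0.0013 0.4" --pt "0 0 -0.573 0 0 -0.0013 0.4" --pt "0 0 -0.6589 0 0 -0.0013 0.4" --pt "0 0 -0.6589 0 0 -0.0013 0.4" --pt "0 0 -0.6589 0 0 -0.0013 0.4"

```text
clock: 4.4
position: [0.4423, -0.1219, 0.0522]
ee_rot: [0.794, 0.608, -0.0, -0.0]
ft_force: [-0.1, -0.7, -1.9]
grip_width: 0.463
grasp_force: 25.3
```

```bash
python3 -c "
from h import *
delta([.443,-.1223,.051])"
```

```text
clock 4.4 pos [ 0.4423 -0.1219  0.0522] heading 1.3067 zax [-0. -0. -1.]
shift tool [-0.0002  0.0008  0.0012]
```

advance --pt "0 0 0 0 0 0 0.5" --pt "0 0 0 0 0 0 0.6" --pt "0 0 0 0 0 0 0.8" --pt "0 0 0 0 0 0 1" --pt "0 0 0 0 0 0 1" --pt "0 0 0 0 0 0 1" --pt "0 0 0 0 0 -0.0375 1" --pt "0 0 0 0 0 -0.075 1" --pt "0 0 0 0 0 -0.125 1" --pt "0 0 0 0 0 -0.1863 1" --pt "0 0 0 0 0 -0.1863 1" --pt "0 0 0 0 0 -0.1863 1"

```text
clock: 5.9
position: [0.4421, -0.1219, 0.2008]
ee_rot: [0.793, 0.609, -0.0, -0.0]
ft_force: [-0.6, 0.9, -0.9]
grip_width: 0.999
grasp_force: 0.0
```

Run:
```python
from h import *
import cv2
delta([.482,.0276,.2],1.324)
cv2.imwrite("pics/w2.png",manip.camera("wrist"))
```

```text
clock 5.9 pos [ 0.4421 -0.1219  0.2008] heading 1.3097 zax [-0. -0. -1.]
shift tool [ 1.547e-01 -1.000e-04  7.000e-04]
rotvec [-0.0003  0.0003 -0.0143]
```

View pics/w2.png

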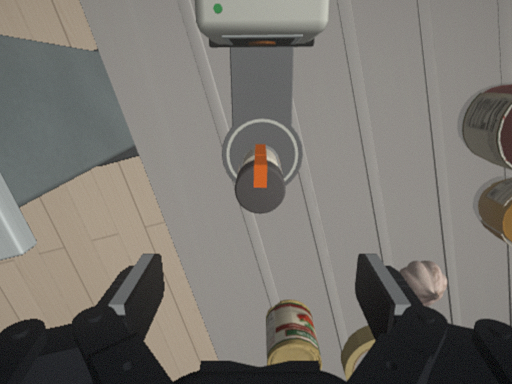

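The strip now points straight up at the window and the jar stands inside the ring: cap (260,188), ring centre (262,153). Next I go above the head and measure it.

Converted, 0.1547 m / 0.8 = 0.1934, -0.08 m / 0.8 = -0.1, -0.014 rad / 1.5708 = -0.0089.

advance --pt "0 0 0 0.025 0 -0.0625 1" --pt "0 0 -0.0089 0.075 0 -0.1 1" --pt "0 0 -0.0089 0.1375 0 -0.1 1" --pt "0 0 -0.0089 0.1934 0 -0.1 1" --pt "0 0 -0.0089 0.1934 0 -0.1 1" --pt "0 0 -0.0089 0.1934 0 -0.1 1"

```text
clock: 6.7
position: [0.4819, 0.0271, 0.2802]
ee_rot: [0.789, 0.615, -0.001, -0.001]
ft_force: [-0.9, 0.1, 0.4]
grip_width: 0.998
grasp_force: 0.0
```

Run:
```python
from h import *
import cv2
delta([.482,.0276,.112])
cv2.imwrite("pics/w3.png",manip.camera("wrist"))
```

```text
clock 6.7 pos [0.4819 0.0271 0.2802] heading 1.3237 zax [-0.002  0.    -1.   ]
shift tool [0.0006 0.0003 0.1682]
```

View pics/w3.png

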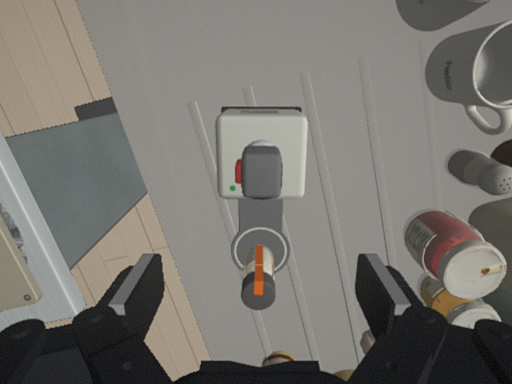

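Run:
```python
from h import *
o=manip.get_obs(); W=np.eye(4); W[:3,:3]=R.from_quat(o['ee_rot']).as_matrix(); W[:3,3]=o['position']
T=W@np.array(manip.calibration("wrist")["tool_from_camera"]); Wi=np.linalg.inv(W)
f=lambda u,v,z:(Wi@np.append(ray("wrist",u,v,z,T),1))[:3].round(4)
print('head l r b t',f(243,180,.152),f(282,180,.152),f(262.5,197,.152),f(262.5,148,.152))
print('housing',f(217,155,.088),f(307,155,.088),f(262,198,.088),f(262,113,.088))
print('pad',f(260,249,.004))
```

```text
head l r b t [ 0.0002 -0.014   0.1284] [0.0003 0.0188 0.1284] [-0.0149  0.0024  0.1284] [0.0275 0.0023 0.1284]
housing [ 0.0077 -0.0433  0.1925] [0.0078 0.0482 0.1923] [-0.0387  0.0026  0.1924] [0.0495 0.0023 0.1924]
pad [-0.1443  0.001   0.2764]
```

Mast axis lies at tool (+0.0055, +0.0023), and the head, housing and pad measurements agree on it. I descend so the TCP reaches z ≈ 0.110.

Converted, 0.17 m / 0.8 = 0.2125, 0.0055 m / 0.8 = 0.0069.

advance --pt "0 0 0 0.0069 0.0029 0.0625 1" --pt "0 0 0 0.0069 0.0029 0.1125 1" --pt "0 0 0 0.0069 0.0029 0.15 1" --pt "0 0 0 0.0069 0.0029 0.1813 1" --pt "0 0 0 0.0069 0.0029 0.2 1" --pt "0 0 0 0.0069 0.0029 0.2125 1" --pt "0 0 0 0.0069 0.0029 0.2125 1"

```text
clock: 7.62
position: [0.4858, 0.0321, 0.1111]
ee_rot: [0.789, 0.614, -0.0, -0.0]
ft_force: [-0.1, 0.4, 0.5]
grip_width: 0.998
grasp_force: 0.0
```

advance --pt "0 0 0 0 0 0 0.6" --pt "0 0 0 0 0 0 0.45" --pt "0 0 0 0 0 0 0.3" --pt "0 0 0 0 0 0 0.3" --pt "0 0 0 0 0 0 0.3" --pt "0 0 0 0 0 0 0.3" --pt "0 0 0 0 0 0 0.3" --pt "0 0 0 0 0 0 0.3" --clamp_n 45

```text
clock: 8.62
position: [0.4853, 0.0327, 0.1117]
ee_rot: [0.789, 0.615, -0.001, -0.0]
ft_force: [-5.6, 1.2, 6.9]
grip_width: 0.394
grasp_force: 47.8
```

```bash
python3 - <<'E'
from h import *
import cv2
delta([.482,.0276,.112])
cv2.imwrite("pics/w4.png",manip.camera("wrist"))
E
```

```text
clock 8.625 pos [0.4853 0.0327 0.1117] heading 1.3238 zax [-0.001 -0.    -1.   ]
shift tool [-0.0057 -0.002  -0.0003]
```

View pics/w4.png

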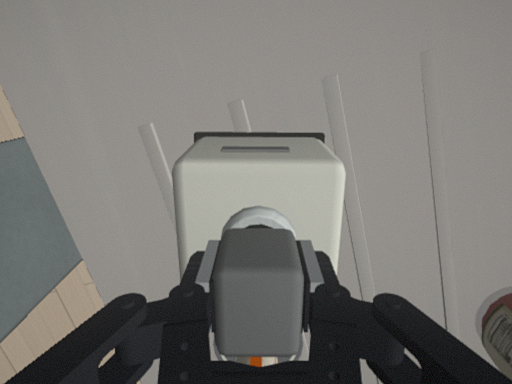

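The pads sit on both sides of the head. An opening of 0.394 matches the fully squeezed width, using the 41 mm jar (0.465) as reference. Now I pull straight up.

Converted, -0.088 m / 0.8 = -0.11, -0.086 m / 0.8 = -0.1075.

advance --pt "0 0 0 0 0 -0.01 0.3" --pt "0 0 0 0 0 -0.02 0.3" --pt "0 0 0 0 0 -0.03 0.3" --pt "0 0 0 0 0 -0.04 0.3" --pt "0 0 0 0 0 -0.05 0.3" --pt "0 0 0 0 0 -0.06 0.3" --pt "0 0 0 0 0 -0.07 0.3" --pt "0 0 0 0 0 -0.08 0.3" --pt "0 0 0 0 0 -0.09 0.3" --pt "0 0 0 0 0 -0.1 0.3" --pt "0 0 0 0 0 -0.1075 0.3" --pt "0 0 0 0 0 -0.11 0.3" --pt "0 0 0 0 0 -0.11 0.3" --pt "0 0 0 0 0 -0.11 0.3"

```text
clock: 10.42
position: [0.4854, 0.0325, 0.1993]
ee_rot: [0.789, 0.615, -0.0, -0.0]
ft_force: [-4.6, 1.3, -6.2]
grip_width: 0.395
grasp_force: 46.2
```

Converted, -0.003 m / 0.8 = -0.0038, -0.002 m / 0.8 = -0.0025.

advance --pt "0 0 0 0 0 -0.0013 0.3" --pt "0 0 0 0 0 -0.0025 0.3" --pt "0 0 0 0 0 -0.0038 0.3" --pt "0 0 0 0 0 -0.0038 0.3" --pt "0 0 0 0 0 -0.0038 0.3"

```text
clock: 11.05
position: [0.4854, 0.0324, 0.202]
ee_rot: [0.789, 0.615, -0.0, -0.0]
ft_force: [-4.5, 2.9, -10.8]
grip_width: 0.394
grasp_force: 46.8
```

advance --pt "0 0 0 0 0 -0.0013 0.3" --pt "0 0 0 0 0 -0.0025 0.3" --pt "0 0 0 0 0 -0.0025 0.3" --pt "0 0 0 0 0 -0.0025 0.3" --pt "0 0 0 0 0 -0.0025 0.3"

```text
clock: 11.68
position: [0.4849, 0.0323, 0.2024]
ee_rot: [0.789, 0.615, -0.001, -0.001]
ft_force: [1.0, 3.8, -31.1]
grip_width: 0.384
grasp_force: 48.8
```

The stop is reached: travel 90.7 mm, force 31 N. I'll ease back to 12–20 N.

Converted, 0.0015 m / 0.8 = 0.0019.

advance --pt "0 0 0 0 0 0.0019 0.3" --pt "0 0 0 0 0 0.0019 0.3" --pt "0 0 0 0 0 0.0019 0.3"

```text
clock: 12.05
position: [0.4852, 0.0324, 0.2022]
ee_rot: [0.789, 0.615, -0.001, -0.0]
ft_force: [-4.7, 3.5, -20.9]
grip_width: 0.391
grasp_force: 49.5
```

Run:
```python
from h import *
import cv2
w=manip.camera("wrist"); t=cv2.resize(manip.camera("top")[170:245,210:320],(512,349),interpolation=cv2.INTER_CUBIC); s=cv2.resize(manip.camera("scene")[150:240,210:310],(288,260),interpolation=cv2.INTER_CUBIC)
im=np.zeros((600,800,3),np.uint8); im[:225,:300]=cv2.resize(w,(300,225)); im[:260,310:598]=s; im[:]=im; t=t[:335]; im[262:262+335,:512]=t
cv2.imwrite("pics/f.png",im); print(manip.get_obs()['ft_force'],manip.get_obs()['position'])
```

```text
[ -4.13725948   3.71856377 -19.73430282] [0.48520759 0.03236033 0.20223233]
```

View pics/f.png

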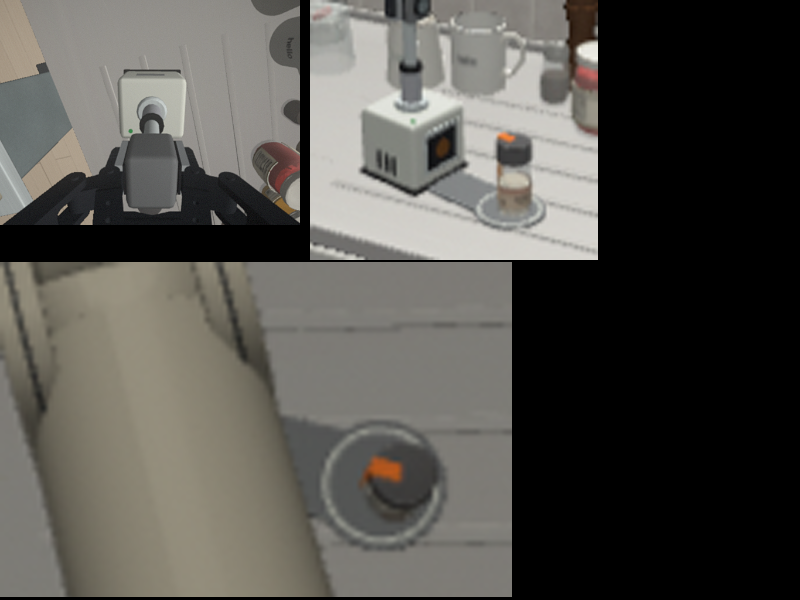

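Both tube sections are out in the scene view, and the strip points at the window in the top view. The pull is about 20 N with the button squeezed.

Converted, 0.0003 m / 0.8 = 0.0004.

advance --pt "0 0 0 0 0 0.0004 0.3" --pt "0 0 0 0 0 0.0004 0.3" --pt "0 0 0 0 0 0.0004 0.3" --pt "0 0 0 0 0 0.0004 0.3"

```text
clock: 12.7
position: [0.4852, 0.0324, 0.2022]
ee_rot: [0.789, 0.615, -0.001, -0.0]
ft_force: [-4.7, 3.3, -18.3]
grip_width: 0.392
grasp_force: 49.9
```

```bash
python3 -c "
from workcell import manip
print(manip.hand_in())"
```

```text
the job is handed in; nothing more can be done
None
```

I turned the jar until its strip faced the window, let it go upright on the pad, pulled the mast up to its second stop, and handed in at 12.7 s with the button squeezed and about 18 N of pull; no verdict was returned.

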